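# Raking-light check of a sanded panel

## Robot

A 6-joint arm with a two-finger parallel gripper is mounted at the origin on a cart in front of the work surface, level with it; the furniture and walls round the work are solid. World frame = base frame: x ahead of the robot, y to its left, z up, the work surface at z = 0. Lengths are in m, angles in rad, forces in N, time in s.
With the tool pointing down it reaches from about 0.325 to 0.775 m from the base axis. Payload 5.5 kg.
Tool frame: the origin (TCP) lies midway between the tips of the shut fingers; the grasp point (between the pads) lies 19 mm behind it; y points along the fingers, x is the direction in which the jaws open and shut, and the axes are right-handed (so a half turn about y gives the same grasp; the last joint's range is limited). The gripper opens to 88 mm and grips with 3 to 60 N. Pads are 20 mm wide; open, the fingers measure 115 mm over their backs; the gripper's body (75 mm by 178 mm) begins 61 mm behind the grasp point.
Start: joints at [1.109, 0.091, 1.231, -0, 1.82, -0.057], TCP at [0.236, 0.552, 0.197] pointing down, gripper open.
Joint ranges: [-2.87, 2.87], [-0.86, 2.18], [0.17, 2.46], [-1.51, 4.65], [0.06, 2.69], [-2.65, 2.65]. Speed limits (rad/s): [2.57, 2.57, 3.01, 3.14, 3.14, 3.14].

## Interface

Orientations are given as a unit quaternion [w, x, y, z].
In Python, from bench import ctrl gives the robot as it stands. Calls block until the motion is done:
- ctrl.move_ptp(position, orientation): joint-space move of the TCP to a pose.
- ctrl.move_straight(position, frame=None, velocity=0.15): straight line of the TCP; frame=None keeps the orientation; velocity is the mean speed in m/s.
- ctrl.move_j(angles): joint-space move.
- ctrl.command_gripper(opening, f_grip=None): finger opening in m; f_grip is the grip in N (None keeps the last); returns when the fingers have stopped.
- ctrl.dwell(seconds).
- ctrl.solve_ik(position, orientation): joint angles nearest the present ones, or None.
- ctrl.read_camera(name): name is "side" or "top"; returns the picture (400x640x3 uint8, red, green, blue); there is no depth.
- ctrl.calibration(name): a dict with "vertical_fov" (degrees; the focal length in pixels is half the picture's height over the tangent of half this angle, whatever the lens; pixels are square), "cx", "cy" (the principal point, pixels), "world_to_cam" (4x4, takes a point from world to camera coordinates). Camera axes: x right, y up, looking along -z (the intrinsics and any distortion apply to the point x, -y, -z); pixel columns grow to the right and rows downward; lengths in m; the calibration is good to about 2 mm. A picture is of the moment at which its call begins. calibration takes no time and is no camera call.
A pose or a line that the arm cannot do raises ctrl.Unreachable and nothing moves.
- ctrl.sign_off(): hands the job in, once; it reports no verdict.
Readings, each from a call of its own:
- ctrl.get_time(): time.
- ctrl.get_joint_positions(): joint angles.
- ctrl.get_dq(): joint speeds.
- ctrl.get_effort(): joint torques, N m.
- ctrl.get_eef_pos(): TCP position.
- ctrl.get_ee_rot(): TCP orientation.
- ctrl.get_force(): force on the tool from outside, world axes, zero at the start.
- ctrl.get_moment(): the same for the moment, N m.
- ctrl.get_gripper_width(): finger opening in m.
Only numpy, scipy, OpenCV 4.12 (cv2) and the standard library are available. Lean on these libraries where they do the work, as an engineer would, in place of code of your own. Each camera call takes 0.05 s, during which the arm holds its last target.

## Task

Take the pale beech panel out of the drying rack, lean it back in the lamp stand with its foot in the middle of the groove and its back against the wooden rest bar, and let go of it. Then slide the lamp's sprung shutter, the one with the red tab, open to half of its travel (the red mark on the scale), so that the light only grazes the face, and finish while still holding it there. Leave the dark walnut panel in the rack and the beech panel leaning.

Things in the scene. Friction and masses are not known exactly. Their poses are not given: they have to be found in the camera images.
- beech_centre (a point): Centre of the pale beech panel, a loose flat slab 12 mm thick (its x axis), 120 mm wide (its y axis) and 160 mm tall (its z axis, up at the start), about 0.16 kg. It starts standing upright on its short edge in one of the two places of the drying rack, foot 18 mm above the table, with at least 60 mm of free space between it and the dark panel; its upper 110 mm stand free above the rack's dowels. Lift it by the upper edge, straight up.
- walnut_centre (a point): Centre of the dark walnut panel, the same size, in the other place of the rack (the two swap at random). It stays there.
- rack: Drying rack, fixed: dark board 150 x 100 x 18 mm with eight upright wooden dowels 46 mm high. Origin under the board's centre, on the table. The two places lie 38 mm either way along its x axis, the panels' broad faces looking along its x axis.
- stand: Lamp stand, fixed: plywood baseboard 240 x 305 mm, 18 mm thick. Origin on the table; its x axis points away from the robot (turned up to 0.2 rad), y to the left, z up. On the left the place for the panel (groove and rest bar), on the right the grey lamp house, 150 mm along x, 82 mm along y, its lid 108 mm above the table (its window looks left, along the stand's +y). The origin lies 75 mm to the right of the middle of the panel's place.
- groove (a point): Middle of the groove's floor (18 mm above the table). The groove runs along the stand's y axis, 150 mm long and 22 mm wide (along the stand's x), between two wooden strips 12 mm high.
- rest_mid (a point): Middle of the rest bar's axis: a round wooden bar of 14 mm diameter and 130 mm length along the stand's y axis, 103 mm above the table and 36 mm behind the groove's middle (stand's +x). A panel with its foot in the groove leans back against it, 12 to 18 degrees from upright; it then stands about 70 mm above the bar.
- rest_bar: The rest bar with its two posts, fixed to the stand; same origin and axes as the stand.
- shutter (a joint): Travel of the lamp's shutter in m: 0 closed (start), 0.060 fully open, 0.030 half. It slides towards the robot, along the stand's -x axis. A spring pulls it shut: about 4 N when closed, 8 N at half, 12 N fully open; it shuts if let go.
- shutter_tab (a point): Middle of the shutter's red tab, which is moved: an upright block 14 mm along the stand's x, 16 mm along y, 40 mm high, from 114 to 154 mm above the table, moving with the shutter. The lamp's lid is 6 mm below its lower end; free space round and above it. A scale on the lid beside it has black marks for closed and open and a wide red mark for half; a white pointer on the shutter, in line with the tab's middle, shows the travel.
Things that resemble listed ones, but are neither listed nor needed, are in the scene too. Leave any yellow look-alike of the part that bears beech_centre alone.

How it is judged:
On the way:
1. the beech panel leans in the stand, foot in the groove, against the rest bar, and is let go (angle between beech_centre's own z axis and vertical between 0.12 and 0.44 rad and z of beech_centre in the frame of groove between 0.065 and 0.088 m and x of beech_centre in the frame of groove between 0.003 and 0.04 m and y of beech_centre in the frame of groove between -0.03 and 0.03 m and contact force between beech_panel and rest_bar above 0.03 N and contact force between beech_panel and the fingers below 0.05 N), for 0.2 s.
At the end, for the whole second after the job is handed in: Fingers hold the shutter at 30 mm (within 6) of its 60 mm travel, pressing over 3 N; the beech panel, untouched, leans back 7 to 25 degrees, foot in the groove, centred within 30 mm, back on the rest bar, clear of the shutter; the walnut panel is within 20 mm of its place (all of step 1 and value of joint shutter between 0.024 and 0.036 m and contact force between the fingers and shutter above 3 N and contact force between beech_panel and shutter below 0.05 N and distance of walnut_centre from where it was at the start of the episode below 0.02 m); the arm keeps its last pose, push and grip.
It fails at once if the walnut panel is pulled out of the rack or knocked over (distance of walnut_centre from where it was at the start of the episode above 0.03 m).
It also fails if it takes over 54 s, if anything falls off the work surface, if the arm or the gripper's body presses on something with over 40 N, if the wrist force passes 120 N, or if a joint passes its speed limit or range.

## Working session

There is one attempt and no reset: what is moved stays moved. The work goes in short steps, each a Python script; the robot and the scene stay as the last script left them, time stands still between calls to the robot, and variables do not carry over. Pictures are saved under pics/ and viewed, and the job is handed in when it is done.

```bash
ls; mkdir -p pics
python3 - <<'E'
from bench import ctrl
import cv2
for n in("side","top"):
    c=ctrl.calibration(n);print(n,c)
    cv2.imwrite(f"pics/{n}0.png",ctrl.read_camera(n)[:,:,::-1])
print(ctrl.get_time(),ctrl.get_ee_rot(),ctrl.get_eef_pos(),ctrl.get_gripper_width())
E
```

```text
pics
side {'vertical_fov': 44.5187885213765, 'cx': 314.3244222879233, 'cy': 190.60794131989636, 'world_to_cam': array([[ 0.92613723, -0.37706483, -0.0095891 , -0.40431763],
       [ 0.18160661,  0.42348739,  0.88751195, -0.23483571],
       [-0.33058868, -0.8236993 ,  0.4606849 , -1.01991884],
       [ 0.        ,  0.        ,  0.        ,  1.        ]])}
top {'vertical_fov': 43.9492856112076, 'cx': 322.8676852891171, 'cy': 199.69454995639447, 'world_to_cam': array([[-1.80159647e-02, -9.99837496e-01, -6.37153666e-04,
         1.15310072e-01],
       [ 9.83934068e-01, -1.78426039e-02,  1.77638375e-01,
        -4.87006551e-01],
       [-1.77620876e-01,  2.57340950e-03,  9.84095626e-01,
        -1.27955775e+00],
       [ 0.00000000e+00,  0.00000000e+00,  0.00000000e+00,
         1.00000000e+00]])}
0.1 [-0.5899881   0.59061294  0.38874792 -0.38982745] [0.23616238 0.5512328  0.19560915] 0.0877930645081487
```

View pics/side0.png

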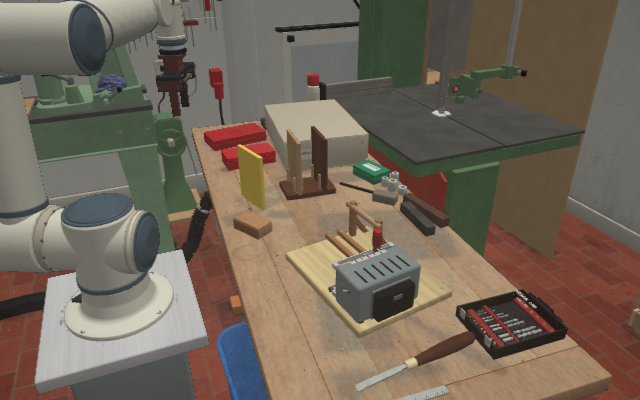

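View pics/top0.png

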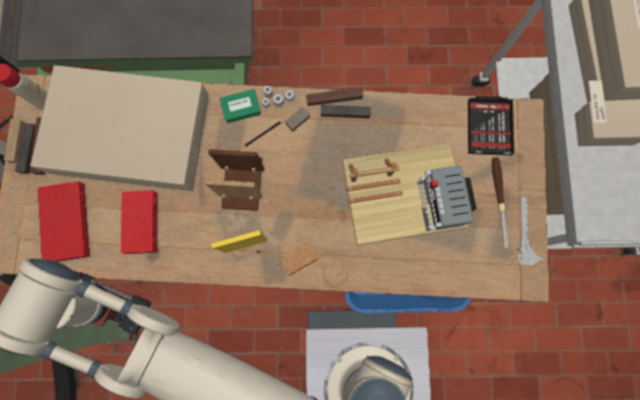

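The side view shows the rack at about (307,165), with the beech panel on the left and the walnut on the right, and the stand at about (370,275). The yellow decoy is at (250,178). In the top view the rack is at (238,180), the stand at (405,195) and the red tab at about (433,184). Next I'll enlarge these.

Run:
```python
import cv2
def crop(n,x,y,w,h,s,o):
    i=cv2.imread(f"pics/{n}.png")[y:y+h,x:x+w]
    i=cv2.resize(i,None,fx=s,fy=s,interpolation=cv2.INTER_CUBIC)
    for k in range(0,w,10):
        cv2.line(i,(k*s,0),(k*s,6 if (x+k)%50 else 14),(255,0,255),1)
        if (x+k)%20==0: cv2.putText(i,str(x+k),(k*s,24),0,.4,(255,0,255),1)
    for k in range(0,h,10):
        cv2.line(i,(0,k*s),(6,k*s),(255,0,255),1)
        if (y+k)%20==0: cv2.putText(i,str(y+k),(8,k*s+4),0,.4,(255,0,255),1)
    cv2.imwrite(f"pics/{o}.png",i)
crop("top0",190,130,100,75,8,"t_rack")
crop("top0",340,140,140,105,5,"t_stand")
crop("side0",260,110,100,90,6,"s_rack")
crop("side0",280,190,180,140,4,"s_stand")
```

```text
(no output)
```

View pics/t_rack.png

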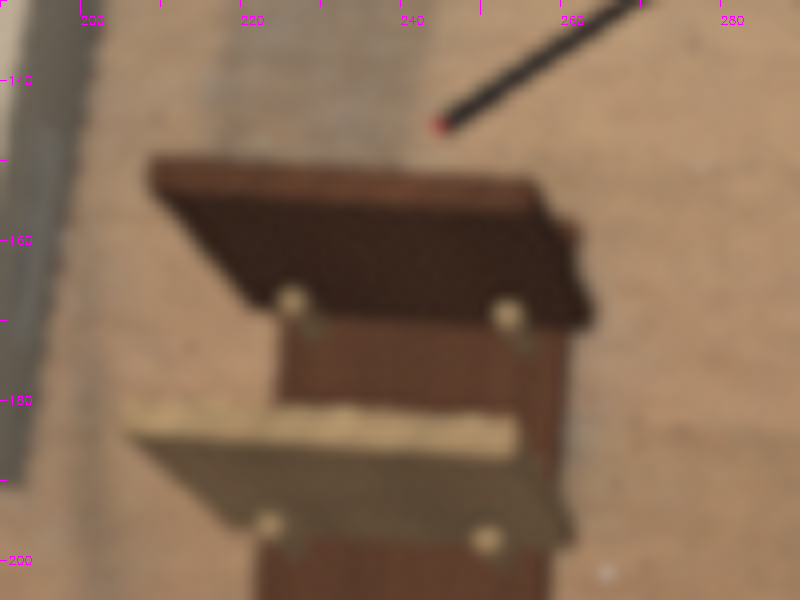

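View pics/t_stand.png

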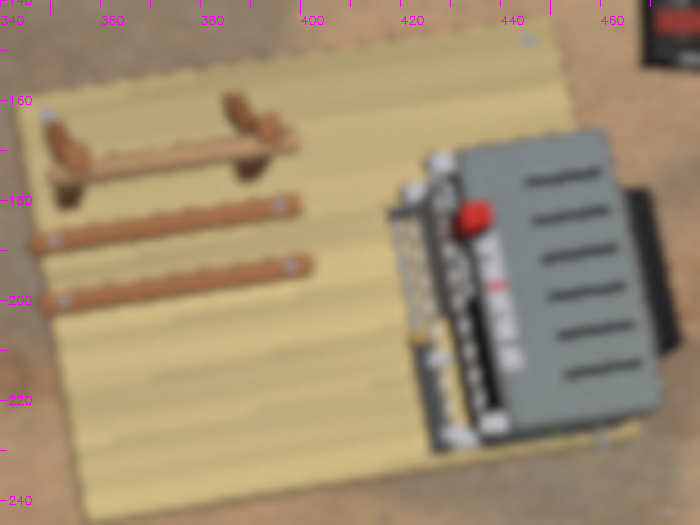

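View pics/s_rack.png

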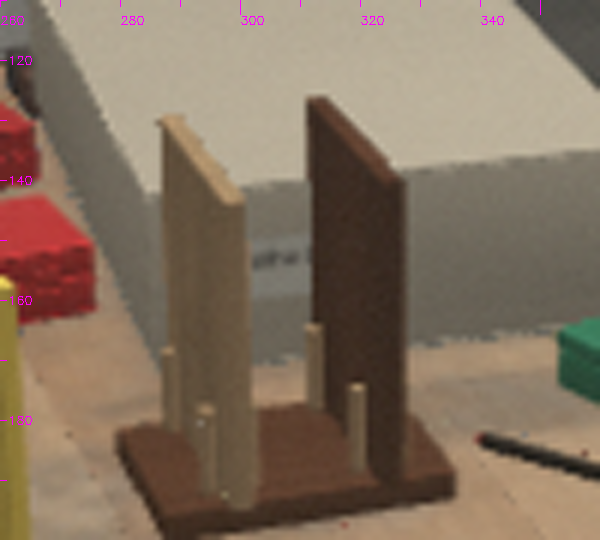

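View pics/s_stand.png

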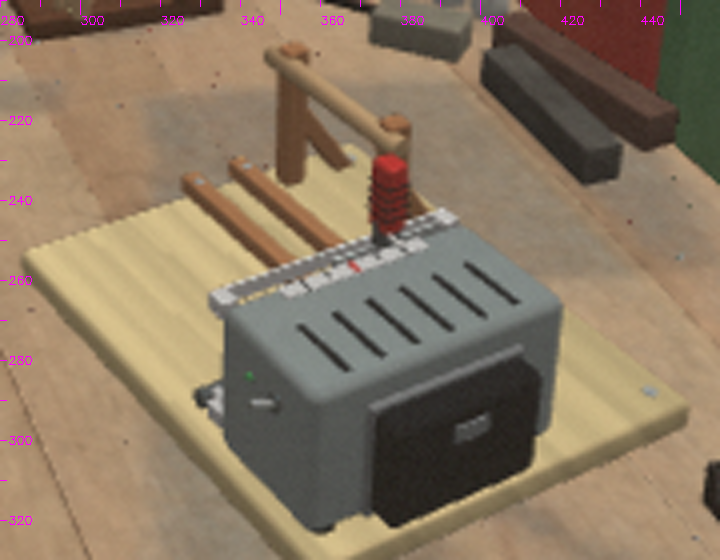

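```bash
cat > h.py <<'E'
import numpy as np
from bench import ctrl
def K(n):
    c=ctrl.calibration(n);f=200/np.tan(np.radians(c["vertical_fov"]/2));return c,f
def ray(n,u,v):
    c,f=K(n);W=np.array(c["world_to_cam"]);R=W[:3,:3];t=W[:3,3]
    d=R.T@np.array([(u-c["cx"])/f,-(v-c["cy"])/f,-1]);return -R.T@t,d
def onz(n,u,v,z):
    o,d=ray(n,u,v);return o+d*(z-o[2])/d[2]
def proj(n,p):
    c,f=K(n);W=np.array(c["world_to_cam"]);q=W[:3,:3]@np.array(p)+W[:3,3]
    return np.array([c["cx"]+f*q[0]/-q[2],c["cy"]-f*q[1]/-q[2]])
E
python3 - <<'E'
from h import *
np.set_printoptions(precision=4,suppress=True)
def show(n,L,z):
    P=[]
    for u,v in L:
        p=onz(n,u,v,z);P.append(p);print(n,(u,v),p)
    return P
print("beech top");show("top",[(205.3,180.3),(254.7,182.3),(254.5,187),(206,184.3)],.178);show("side",[(286.5,130),(289,129.5),(300.5,143.5),(297.5,144)],.178)
print("walnut top");show("top",[(209,150),(256.3,152.8),(256.5,156.5),(209.3,154)],.178)
show("side",[(310.8,126.5),(313.8,126),(326.5,140),(324,140.5)],.178)
print("board");show("top",[(343.5,159),(449.5,143.5),(357,244),(468,228)],.018);show("side",[(282,254),(448.5,283)],.018)
print("strips top z.030");show("top",[(344.5,189),(398.5,181),(346.5,201),(401,193)],.030)
print("rest");show("top",[(349,175),(397.5,167.5)],.103);show("side",[(347,204),(376,226)],.103)
print("tab top");show("top",[(433,183.5)],.154);show("side",[(374,229.5)],.154)
E
```

```text
beech top
top (205.3, 180.3) [0.5174 0.3895 0.178 ]
top (254.7, 182.3) [0.5103 0.2703 0.178 ]
top (254.5, 187) [0.4988 0.2707 0.178 ]
top (206, 184.3) [0.5075 0.3875 0.178 ]
side (286.5, 130) [0.5059 0.3799 0.178 ]
side (289, 129.5) [0.5139 0.3809 0.178 ]
side (300.5, 143.5) [0.5062 0.2659 0.178 ]
side (297.5, 144) [0.4975 0.2657 0.178 ]
walnut top
top (209, 150) [0.5929 0.3823 0.178 ]
top (256.3, 152.8) [0.5838 0.2669 0.178 ]
top (256.5, 156.5) [0.5744 0.2663 0.178 ]
top (209.3, 154) [0.5828 0.3813 0.178 ]
side (310.8, 126.5) [0.5815 0.379  0.178 ]
side (313.8, 126) [0.5912 0.3794 0.178 ]
side (326.5, 140) [0.581  0.2613 0.178 ]
side (324, 140.5) [0.5732 0.2607 0.178 ]
board
top (343.5, 159) [0.6068 0.0474 0.018 ]
top (449.5, 143.5) [ 0.6459 -0.2482  0.018 ]
top (357, 244) [0.3714 0.0172 0.018 ]
top (468, 228) [ 0.4091 -0.2831  0.018 ]
side (282, 254) [0.3604 0.0127 0.018 ]
side (448.5, 283) [ 0.6525 -0.2274  0.018 ]
strips top z.030
top (344.5, 189) [0.5198 0.0474 0.03  ]
top (398.5, 181) [ 0.5393 -0.0998  0.03  ]
top (346.5, 201) [0.4867 0.0428 0.03  ]
top (401, 193) [ 0.506  -0.1051  0.03  ]
rest
top (349, 175) [0.5416 0.0383 0.103 ]
top (397.5, 167.5) [ 0.5591 -0.0872  0.103 ]
side (347, 204) [0.5359 0.0327 0.103 ]
side (376, 226) [ 0.5516 -0.0836  0.103 ]
tab top
top (433, 183.5) [ 0.5046 -0.1646  0.154 ]
side (374, 229.5) [ 0.4994 -0.1661  0.154 ]
```

```bash
cat >> h.py <<'E'
import cv2
from scipy.spatial.transform import Rotation as Ro
np.set_printoptions(precision=4,suppress=True)
def quat(yaw,tilt=0,s=1):
    """fingers down, jaws along +-x of a frame turned by yaw; tilt leans the held panel's top to +x"""
    Z=Ro.from_euler('z',yaw).as_matrix()
    y=Z@np.array([-np.sin(tilt),0,-np.cos(tilt)]); x=s*Z@np.array([np.cos(tilt),0,-np.sin(tilt)])
    q=Ro.from_matrix(np.c_[x,y,np.cross(x,y)]).as_quat();return np.array([q[3],*q[:3]])
def snap(name,tag,x,y,w,h,s):
    p=ctrl.read_camera(name)[:,:,::-1];cv2.imwrite(f"pics/{tag}_full.png",p)
    i=cv2.resize(p[y:y+h,x:x+w],None,fx=s,fy=s,interpolation=cv2.INTER_CUBIC)
    for k in range(0,w,10):
        cv2.line(i,(k*s,0),(k*s,6),(255,0,255),1)
        if (x+k)%20==0: cv2.putText(i,str(x+k),(k*s,18),0,.4,(255,0,255),1)
    for k in range(0,h,10):
        cv2.line(i,(0,k*s),(6,k*s),(255,0,255),1)
        if (y+k)%20==0: cv2.putText(i,str(y+k),(8,k*s+4),0,.4,(255,0,255),1)
    cv2.imwrite(f"pics/{tag}.png",i)
def st():
    print("t",ctrl.get_time(),"p",np.array(ctrl.get_eef_pos()),"F",np.array(ctrl.get_force()),"w",round(ctrl.get_gripper_width(),4))
E
python3 - <<'E'
from h import *
q=ctrl.get_ee_rot();print(Ro.from_quat([*q[1:],q[0]]).as_matrix())
for s in(1,-1):
  print(s,ctrl.solve_ik([.507,.326,.25],quat(-.067,0,s)),ctrl.solve_ik([.507,.326,.14],quat(-.067,0,s)),ctrl.solve_ik([.52,-.03,.15],quat(.131,.26,s)),ctrl.solve_ik([.47,-.17,.12],quat(.131,0,s)))
E
```

```text
[[ 0.3938 -0.0008 -0.9192]
 [ 0.9192 -0.0016  0.3938]
 [-0.0018 -1.      0.0001]]
1 [ 0.515   0.117   1.108  -0.      1.9165  0.582 ] [ 0.515   0.0944  1.3272 -0.      1.72    0.582 ] [-0.0835  0.13    1.2936 -0.0595  1.9717 -0.2307] [-0.4151 -0.1822  1.6311 -0.      1.6927 -0.5461]
-1 [ 0.515   0.117   1.108  -0.      1.9165 -2.5596] [ 0.515   0.0944  1.3272  0.      1.72   -2.5596] None [-0.4151 -0.1822  1.6311 -0.      1.6927  2.5955]
```

Run:
```python
from h import *
ctrl.command_gripper(.055,20)
ctrl.move_ptp([.507,.326,.21],quat(-.067));st()
snap("side","g1s",250,60,110,90,7);snap("top","g1t",180,120,110,90,7)
print(proj("side",ctrl.get_eef_pos()),proj("top",ctrl.get_eef_pos()))
```

```text
t 2.1167 p [0.5064 0.3269 0.21  ] F [-0.1768  0.7015 -0.3901] w 0.0548
[292.4428 125.2087] [228.5599 181.5584]
```

View pics/g1s.png

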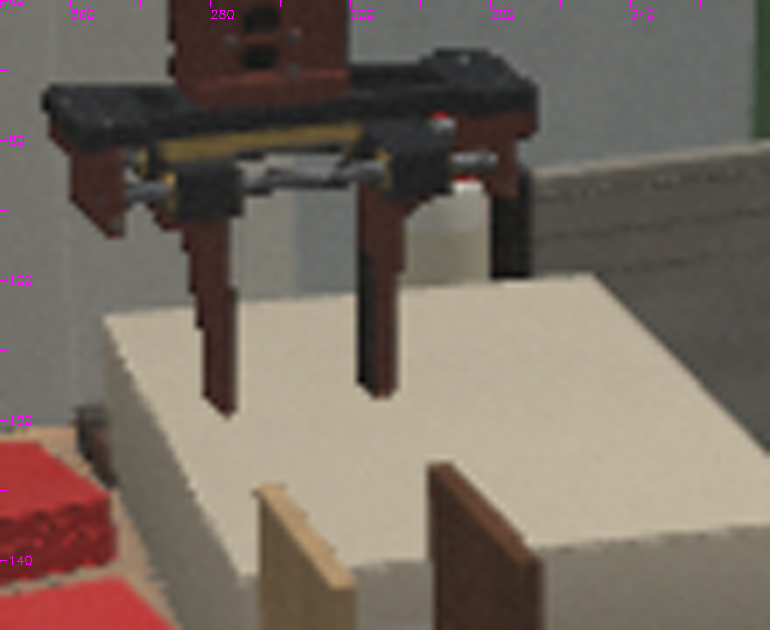

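View pics/g1t.png

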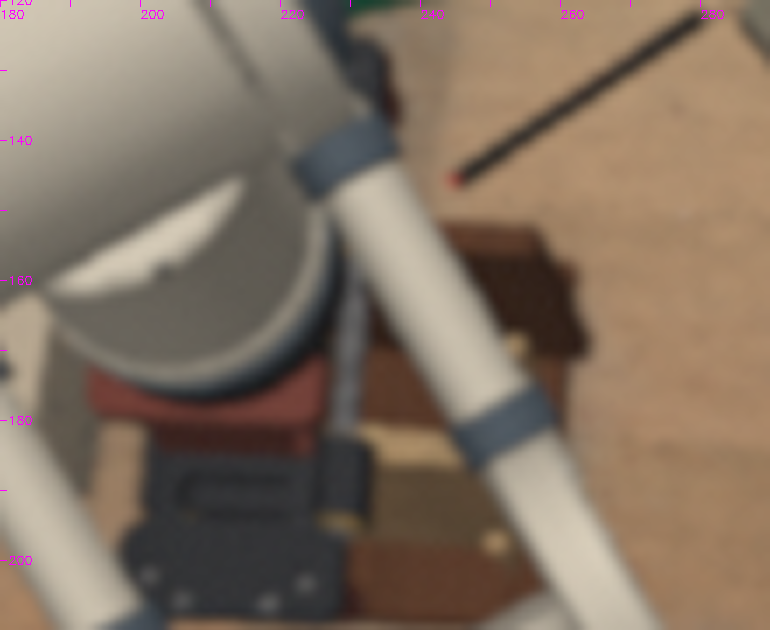

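Run:
```python
from h import *
p=np.array(ctrl.get_eef_pos());q=ctrl.get_ee_rot();R=Ro.from_quat([*q[1:],q[0]]).as_matrix();print(R)
for w in(0.0275,.035):
  for s in(-1,1):
    for zb in (0,.01,-.01):
      print(w,s,zb,proj("side",p+R@[s*w,0,zb]),proj("top",p+R@[s*w,0,zb]))
for b in(.08,.1,.15):
  for a in(-.089,.089):
    for c in(-.0375,.0375): print(b,a,c,proj("side",p+R@[a,-b,c]),proj("top",p+R@[a,-b,c]))
```

```text
[[ 0.9979 -0.0001  0.0643]
 [-0.0643  0.0002  0.9979]
 [-0.0002 -1.      0.0002]]
0.0275 -1 0 [282.8956 126.369 ] [227.6162 193.0616]
0.0275 -1 0.01 [281.9531 125.2069] [223.3447 192.8672]
0.0275 -1 -0.01 [283.85   127.5457] [231.8884 193.2561]
0.0275 1 0 [301.8836 124.0614] [229.4957 170.1515]
0.0275 1 0.01 [300.8352 122.9263] [225.2597 169.9603]
0.0275 1 -0.01 [302.9451 125.2106] [233.7323 170.3426]
0.035 -1 0 [280.2731 126.6877] [227.3575 196.2157]
0.035 -1 0.01 [279.3454 125.5218] [223.081  196.0208]
0.035 -1 -0.01 [281.2125 127.8682] [231.6346 196.4107]
0.035 1 0 [304.4402 123.7507] [229.7495 167.057 ]
0.035 1 0.01 [303.3777 122.6192] [225.5184 166.8663]
0.035 1 -0.01 [305.5158 124.8962] [233.9813 167.2477]
0.08 -0.089 -0.0375 [262.5682 104.5838] [235.6463 214.7688]
0.08 -0.089 0.0375 [256.3023  96.7024] [200.9222 213.1751]
0.08 0.089 -0.0375 [327.1838  97.6397] [241.8751 135.4012]
0.08 0.089 0.0375 [318.1799  90.3584] [208.1457 133.9001]
0.1 -0.089 -0.0375 [262.1161  97.0576] [234.0036 213.3694]
0.1 -0.089 0.0375 [255.8282  89.4815] [198.6284 211.7467]
0.1 0.089 -0.0375 [327.2045  90.3484] [240.3941 132.5952]
0.1 0.089 0.0375 [318.139   83.3546] [206.0508 131.0684]
0.15 -0.089 -0.0375 [260.9566  77.7505] [229.6134 209.6296]
0.15 -0.089 0.0375 [254.6135  70.9806] [192.4986 207.9294]
0.15 0.089 -0.0375 [327.2575  71.6624] [236.444 125.111]
0.15 0.089 0.0375 [318.0345  65.4261] [200.4634 123.516 ]
```

View pics/g1s_full.png

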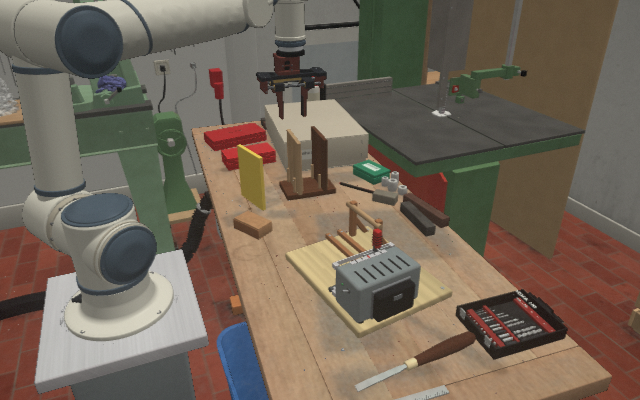

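View pics/g1t_full.png

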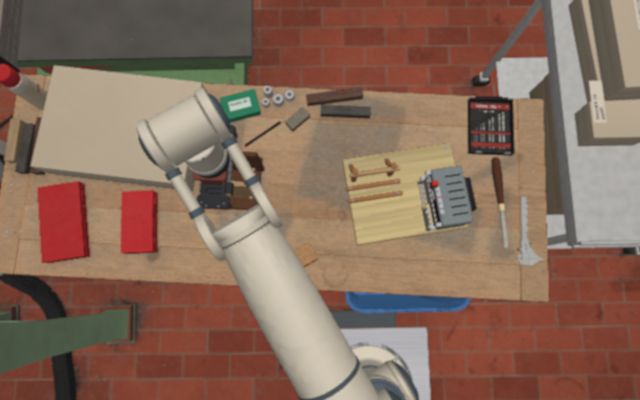

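Run:
```python
from h import *
ctrl.command_gripper(.0,20);st()
snap("side","g2s",250,60,110,90,7)
print(proj("side",ctrl.get_eef_pos()))
```

```text
t 3.15 p [0.507 0.326 0.21 ] F [ 0.1248 -0.5537  0.1153] w 0.0003
[292.8781 125.3053]
```

View pics/g2s.png

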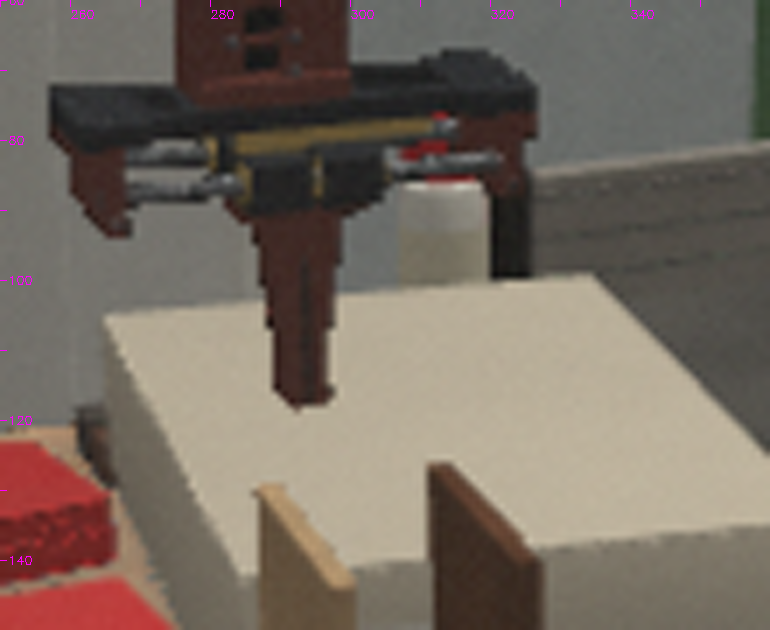

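Run:
```python
from h import *
ctrl.move_ptp([.42,.06,.21],quat(.131));ctrl.dwell(.2);st()
p=ctrl.get_eef_pos()
a=proj("side",p);b=proj("top",p);print(a,b)
snap("side","g3s",int(a[0])-50,int(a[1])-60,100,90,7);snap("top","g3t",int(b[0])-50,int(b[1])-45,100,90,7)
```

```text
t 4.4833 p [0.4203 0.0608 0.2098] F [ 0.4337 -0.0647  0.5952] w 0.0007
[296.76   167.1196] [343.1082 215.7897]
```

View pics/g3s.png

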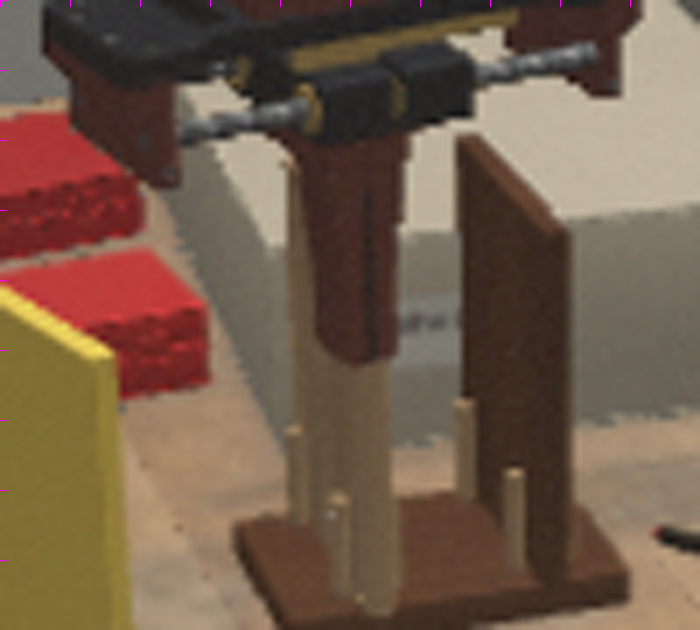

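View pics/g3t.png

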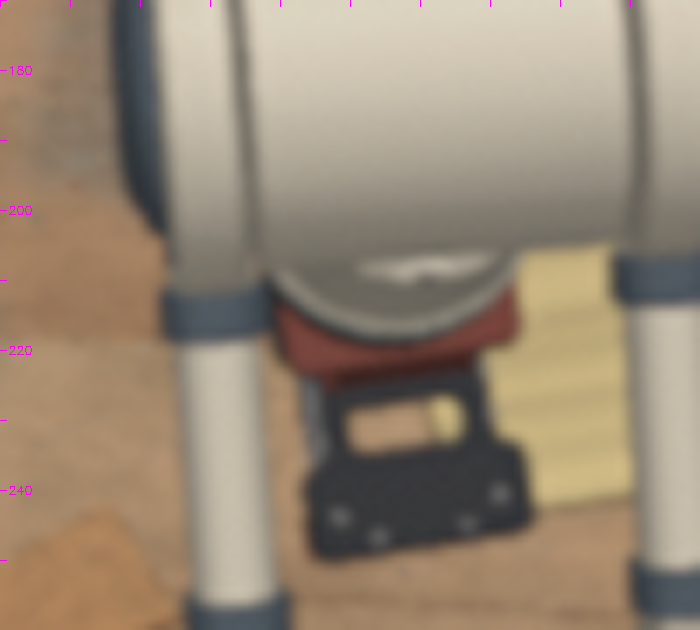

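The tips appear about 8 px (~20 mm) higher than the reported TCP would put them, and the offset was the same at both locations. A slow touch on a free patch of table will settle the real tip height.

Run:
```python
from h import *
ctrl.move_ptp([.42,.10,.03],quat(.131));ctrl.dwell(.1);f0=np.array(ctrl.get_force());print(f0)
z=.03
while z>-.024:
    z-=.003
    try: ctrl.move_straight([.42,.10,z],velocity=.05)
    except ctrl.Unreachable: print("unreach",z);break
    f=np.array(ctrl.get_force())-f0;print(round(z,4),f,ctrl.get_eef_pos()[2])
    if f[2]>6: break
snap("side","g4s",250,110,110,90,7)
ctrl.move_straight([.42,.10,.2],velocity=.3);st()
```

```text
[-0.2408 -0.6107 -0.0363]
0.027 [ 0.3417  2.0883 -0.5873] 0.02773878363603202
0.024 [-0.2891  0.7952 -0.0882] 0.0237729696093133
0.021 [0.6082 2.0168 0.0868] 0.020647311923314246
0.018 [ 0.3813  0.5828 -0.8478] 0.017704447312523484
0.015 [ 0.1254 -0.4235 -0.6793] 0.01472461266008078
0.012 [-0.833   0.2922 -0.1498] 0.011754493866032993
0.009 [-0.2741 -0.4951  0.4955] 0.008740898168177268
0.006 [0.1151 0.9011 0.2204] 0.005705973681751533
0.003 [-0.1263  0.5496  0.286 ] 0.0027355330912832154
0.0 [ 0.7109  0.3408 -0.5941] -0.0002900055341988339
-0.003 [-0.1939  0.5709  0.4656] -0.0032853102096321654
-0.006 [-0.0108 -0.4133  0.0859] -0.006288714931580647
-0.009 [0.1016 0.8025 0.036 ] -0.009268502337181343
-0.012 [ 0.9498  0.949  -0.6176] -0.012280993237359907
-0.015 [-0.1519  0.2457  0.0738] -0.015285336784863678
-0.018 [-0.0658  0.931  -0.4425] -0.018272950397887712
-0.021 [-0.3753  1.6297 -1.0912] -0.02126358242570011
-0.024 [-0.1438  0.1336  0.6553] -0.02424655255358918
-0.027 [-2.313  -0.374   7.0502] -0.025679229611811523
t 11.1583 p [0.4195 0.0999 0.1981] F [-0.2085 -0.0994 -0.3836] w 0.0003
```

View pics/g4s_full.png

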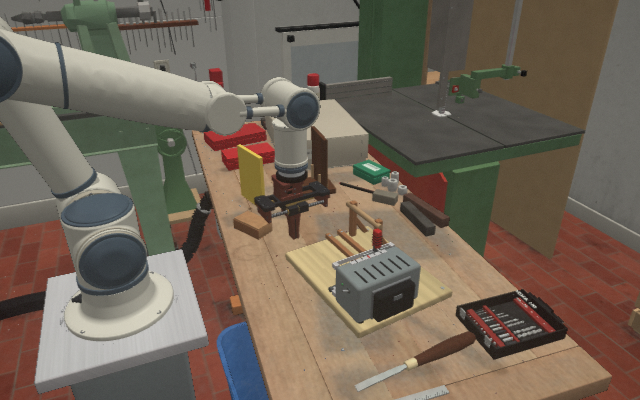

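Contact came at a reported z of -0.0255, so the real tips sit about 25 mm short of the reported TCP, which matches the pictures. I'll compensate for this along the tool axis. Now the grasp.

```bash
cat >> h.py <<'E'
OFF=.0255
def rep(tip,q):
    """reported-TCP target that puts the REAL finger tips at tip"""
    R=Ro.from_quat([*q[1:],q[0]]).as_matrix();return np.array(tip)+OFF*R[:,1]
E
python3 - <<'E'
from h import *
q=quat(-.067)
ctrl.move_ptp(rep([.507,.326,.235],q),q)
ctrl.command_gripper(.055,20)
ctrl.move_straight(rep([.507,.326,.139],q),velocity=.15);st()
snap("side","g5s",250,80,110,90,7)
E
```

```text
t 13.8667 p [0.5074 0.3263 0.1147] F [0.8163 0.1345 0.2374] w 0.055
```

View pics/g5s.png

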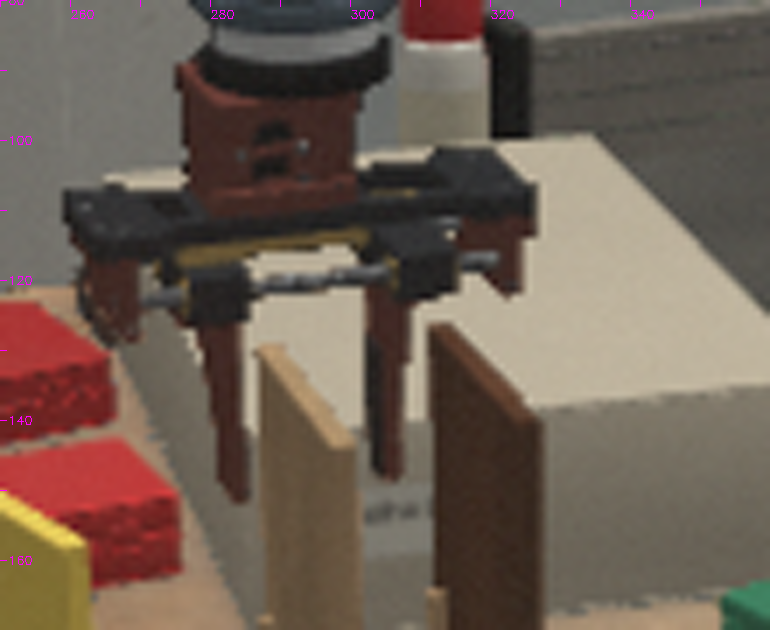

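The side view shows the fingers (tips at (283,151) and (304,148)) straddling the beech panel, well clear of the walnut. Closing and lifting.

Run:
```python
from h import *
q=quat(-.067)
ctrl.command_gripper(0,25);st()
ctrl.move_straight(rep([.507,.326,.27],q),velocity=.15);ctrl.dwell(.1);st()
q2=quat(.131,.262)
snap("side","g6s",230,40,150,110,5)
```

```text
t 14.65 p [0.5074 0.326  0.1135] F [ 2.2149 -0.4867 -0.7298] w 0.0117
t 15.775 p [0.5065 0.3258 0.2429] F [-0.0626  0.1249 -1.2819] w 0.012
```

View pics/g6s.png

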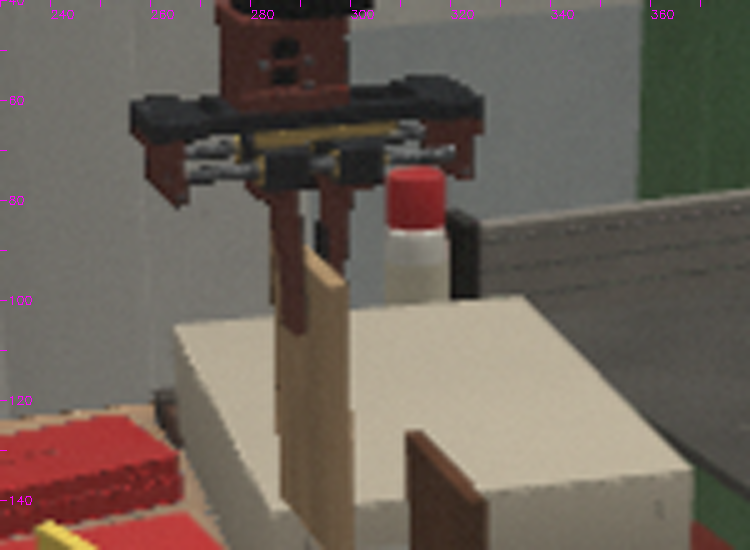

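```bash
cat >> h.py <<'E'
YAW=.131
def groove(d,G=np.array([.511,-.029,.018])):
    """point given in groove frame -> world"""
    return G+Ro.from_euler('z',YAW).apply(d)
E
python3 - <<'E'
from h import *
q=quat(YAW,.262)
ctrl.move_ptp(rep(groove([.0315,0,.1185+.11]),q),q);st()
ctrl.move_straight(rep(groove([.0315,0,.1185+.03]),q),velocity=.12);ctrl.dwell(.15);st()
snap("side","g7s",290,130,130,130,5);snap("top","g7t",330,130,130,110,6)
E
```

```text
t 17.15 p [ 0.5358 -0.0248  0.222 ] F [-0.2921 -0.0188 -1.4796] w 0.0121
t 18.1167 p [ 0.5362 -0.0258  0.1431] F [ 0.479  -0.1178 -0.9699] w 0.0119
```

View pics/g7s.png

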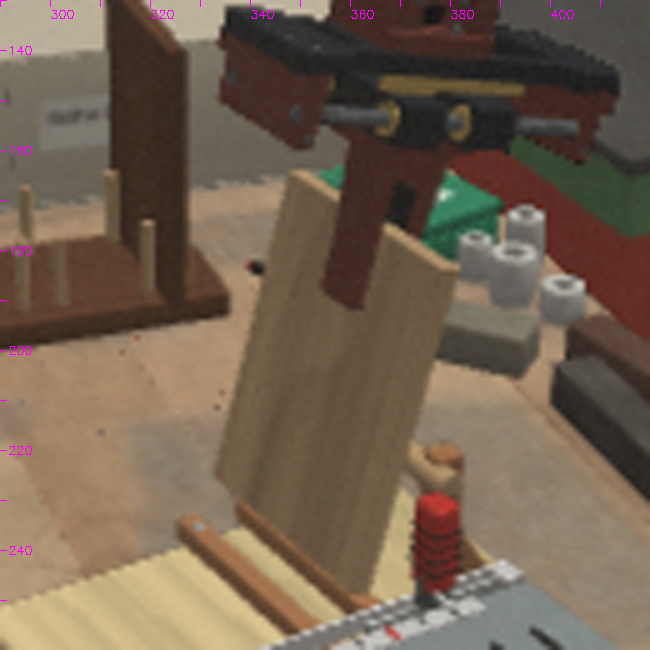

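View pics/g7t.png

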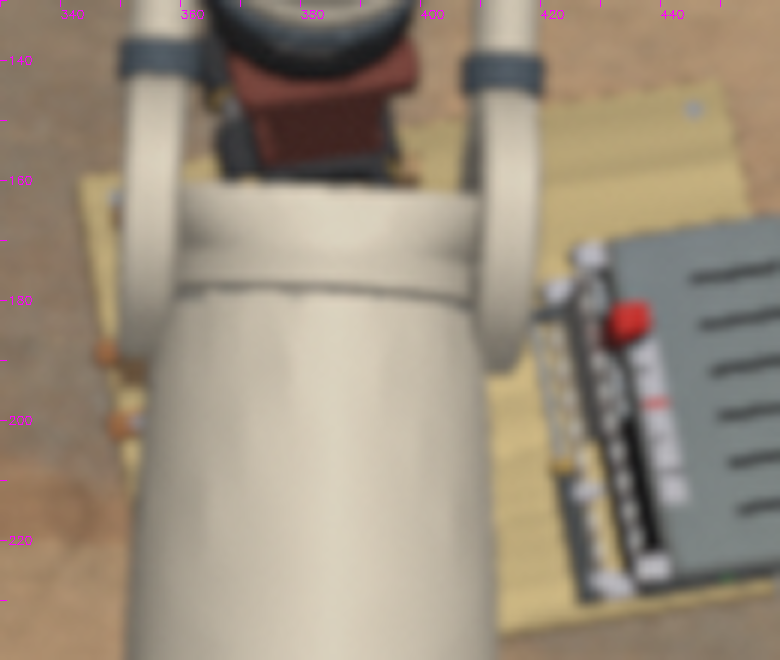

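```bash
python3 - <<'E'
from h import *
t=.262;u=np.array([np.sin(t),0,np.cos(t)]);n=np.array([np.cos(t),0,-np.sin(t)])
f=np.array([.0002,0,.0016+.03])
for nm,a,b in(("BLfront",0,.06),("TLfront",.16,.06),("TRfront",.16,-.06),("BRfront",0,-.06)):
    print(nm,proj("side",groove(f+u*a-n*.006+[0,b,0])))
for x in(-.011,.011,-.016,.016):
    print("strip",x,[proj("side",groove([x,s*.075,.012])) for s in(1,-1)])
print("bar",[proj("side",groove([.036,s*.065,.085])) for s in(1,-1)])
print([proj("top",groove([x,s*.075,.012])) for s in(1,-1) for x in (-.016,.016)])
E
python3 - <<'E'
import cv2
i=cv2.imread("pics/side0.png")[195:275,300:400];cv2.imwrite("pics/z.png",cv2.resize(i,None,fx=7,fy=7,interpolation=cv2.INTER_CUBIC))
i=cv2.imread("pics/g7s_full.png")[160:260,310:410];cv2.imwrite("pics/z2.png",cv2.resize(i,None,fx=6,fy=6,interpolation=cv2.INTER_CUBIC))
E
```

```text
BLfront [332.8053 226.2507]
TLfront [348.5748 164.5212]
TRfront [379.5473 184.5393]
BRfront [360.9314 250.539 ]
strip -0.011 [array([327.6793, 231.4111]), array([362.4265, 262.439 ])]
strip 0.011 [array([335.2689, 229.0049]), array([370.515 , 259.5078])]
strip -0.016 [array([325.9376, 231.9634]), array([360.5683, 263.1124])]
strip 0.016 [array([336.9771, 228.4633]), array([372.3336, 258.8487])]
bar [array([346.5318, 202.4496]), array([378.5476, 226.7862])]
[array([346.3444, 201.5147]), array([344.491 , 190.0033]), array([401.1452, 193.3969]), array([399.0681, 181.9524])]
```

View pics/z.png

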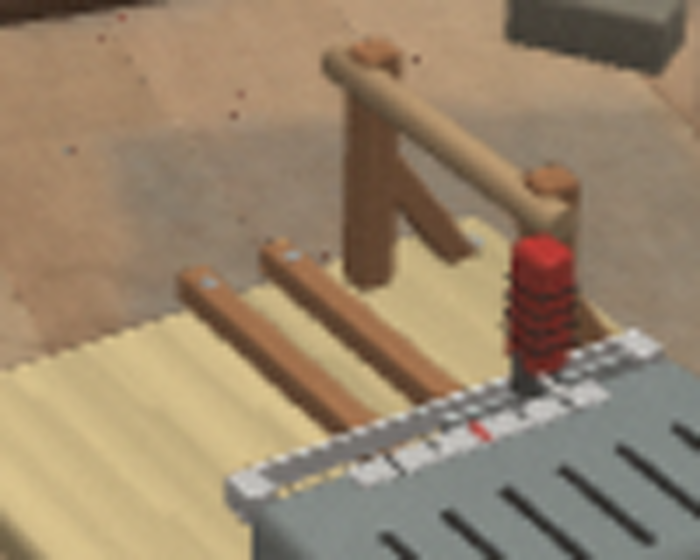

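View pics/z2.png

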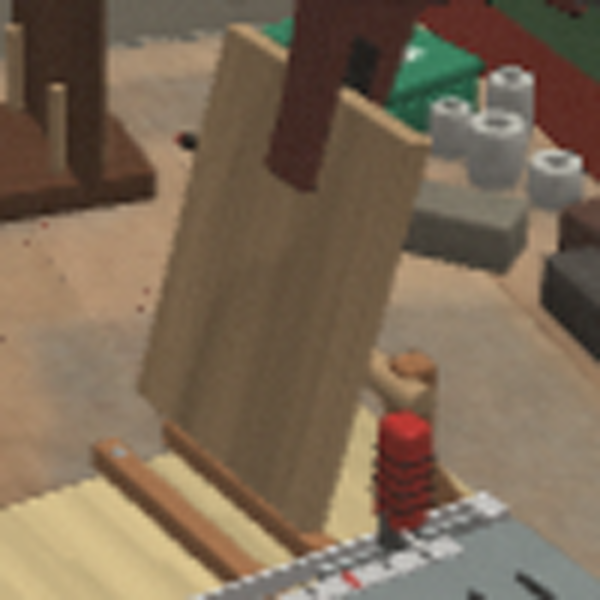

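Panel corners seen at (332.8,224), (348.7,165), (379.7,185) and (363.7,249) agree with the model within about 2 px. Re-reading the strip ends puts the groove about 2 mm further in +x and 5 mm in −y. I'll shift by that and lower with force monitoring.

```bash
sed -i 's/np.array(\[.511,-.029,.018\])/np.array([.5128,-.0343,.018])/' h.py
python3 - <<'E'
from h import *
q=quat(YAW,.262)
P=lambda h,dx=-.001:rep(groove([.0315+dx,0,.1185+h]),q)
ctrl.move_straight(P(.03),velocity=.1)
ctrl.move_straight(P(.010),velocity=.08);ctrl.dwell(.1)
f0=np.array(ctrl.get_force());print(f0)
h=.010
while h>-.008:
    h-=.002;ctrl.move_straight(P(h),velocity=.04);f=np.array(ctrl.get_force())-f0;print(round(h,4),f,np.array(ctrl.get_eef_pos())-P(h))
    if np.linalg.norm(f)>4: break
st();snap("side","g8s",290,130,130,130,5)
E
```

```text
[ 0.2165 -0.5163 -1.1531]
0.008 [-0.7097  0.4971 -0.8284] [ 0.     -0.      0.0001]
0.006 [-0.1018 -0.178  -0.1471] [-0.0001  0.     -0.0001]
0.004 [-0.1853  0.3993  1.1034] [-0.0001  0.     -0.0002]
0.002 [-0.1119  1.1033  0.2411] [-0.0001 -0.     -0.0002]
0.0 [-0.6554  0.6438 -1.1722] [-0. -0. -0.]
-0.002 [-0.2546  1.9043  7.5907] [ 0.0001 -0.      0.0017]
t 20.4667 p [ 0.5366 -0.0312  0.1116] F [-0.0381  1.388   6.4375] w 0.0121
```

View pics/g8s.png

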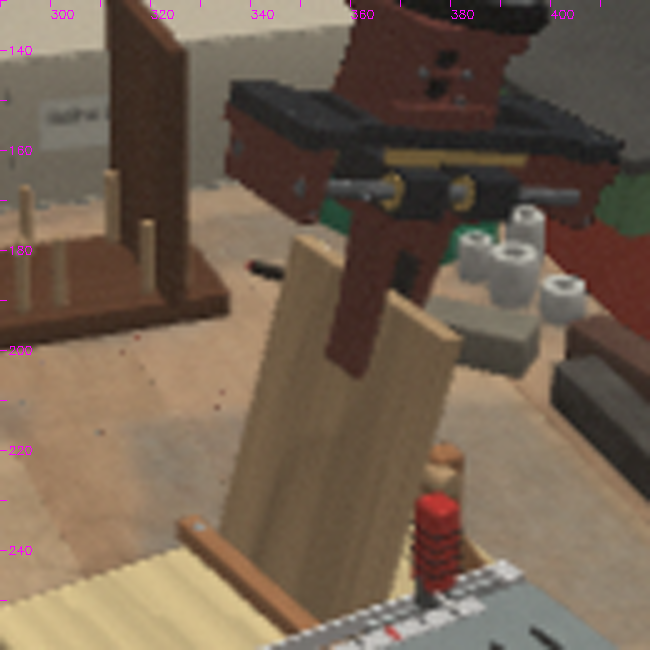

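Contact came at the expected height, and the foot is between the strips. Releasing and backing out along the tool axis.

Run:
```python
from h import *
q=quat(YAW,.262)
ctrl.command_gripper(.045);ctrl.dwell(.2);st()
p=np.array(ctrl.get_eef_pos());R=Ro.from_quat([*q[1:],q[0]]).as_matrix()
ctrl.move_straight(p-R[:,1]*.09,velocity=.12);st()
snap("side","g9s",290,130,130,130,5)
```

```text
t 21.4083 p [ 0.5365 -0.0312  0.1099] F [-0.331   0.2147  0.0675] w 0.0449
t 22.3083 p [ 0.5593 -0.0281  0.196 ] F [-0.0949 -0.0662 -0.089 ] w 0.0447
```

View pics/g9s.png

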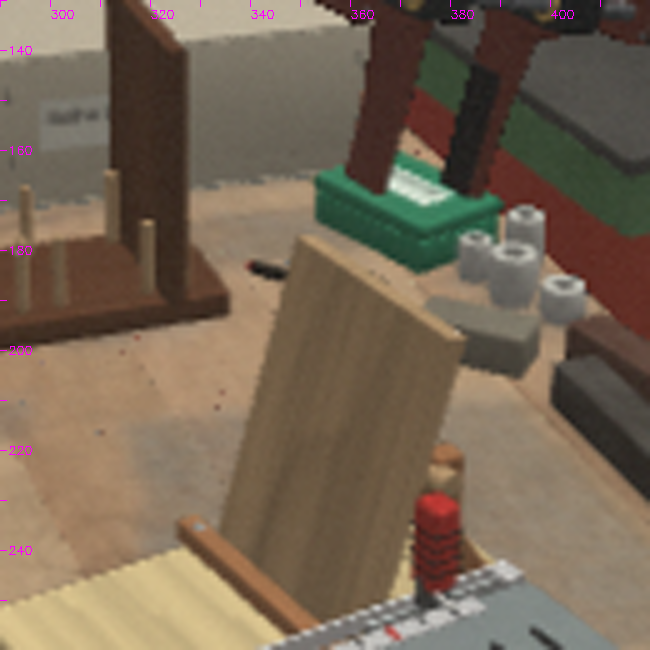

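Run:
```python
from h import *
for n,u,v in(("top",435.2,183.2),("side",377.8,231)):
    p=onz(n,u,v,.154);d=Ro.from_euler('z',-YAW).apply(p-groove([0,0,0]));print(n,p,"stand",d)
t=.255;U=np.array([np.sin(t),0,np.cos(t)]);n=np.array([np.cos(t),0,-np.sin(t)])
for nm,a,b in(("TLf",.16,.06),("TRf",.16,-.06),("BLf",0,.06)):print(nm,proj("side",groove(np.array([.0,0,.0016])+U*a-n*.006+[0,b,0])))
tab=groove([-.009,-.136,.12]);
for z in(.2,.123,.15): print(ctrl.solve_ik(rep([tab[0],tab[1],z],quat(YAW)),quat(YAW)))
```

```text
top [ 0.5053 -0.17    0.154 ] stand [-0.0252 -0.1336  0.136 ]
side [ 0.5037 -0.174   0.154 ] stand [-0.0273 -0.1373  0.136 ]
TLf [349.5035 176.9897]
TRf [380.2814 197.9322]
BLf [334.1923 237.6561]
[-0.3776 -0.0504  1.4132 -0.      1.7788 -0.5086]
[-0.3776 -0.0438  1.5428 -0.      1.6426 -0.5086]
[-0.3776 -0.0494  1.5004 -0.      1.6905 -0.5086]
```

Run:
```python
from h import *
q=quat(YAW)
p=np.array(ctrl.get_eef_pos());ctrl.move_straight(p+[0,0,.06],velocity=.2)
T=groove([-.026,-.1355,0])
ctrl.move_ptp(rep([T[0],T[1],.21],q),q)
ctrl.move_straight(rep([T[0],T[1],.175],q),velocity=.15);ctrl.dwell(.15);st()
snap("side","gas",320,150,110,110,6);snap("top","gat",380,130,110,100,7)
```

```text
t 24.0667 p [ 0.5056 -0.1718  0.1509] F [0.3128 0.0052 0.7323] w 0.0447
```

View pics/gas.png

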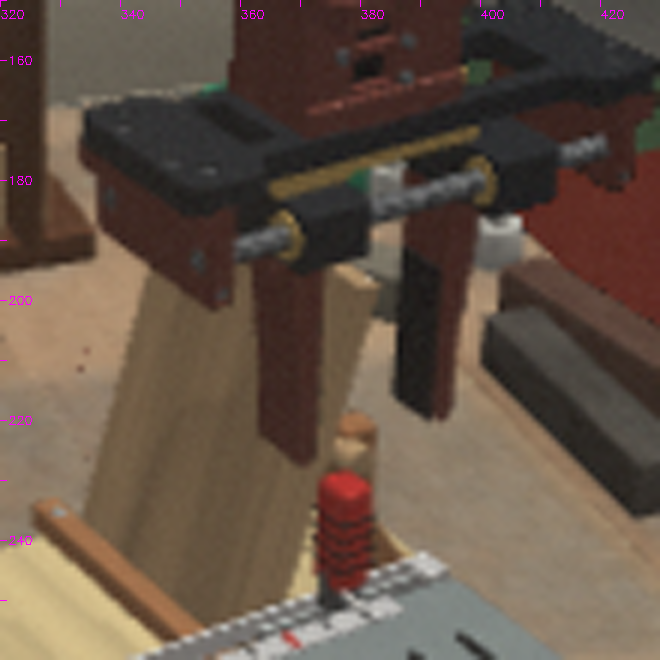

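View pics/gat_full.png

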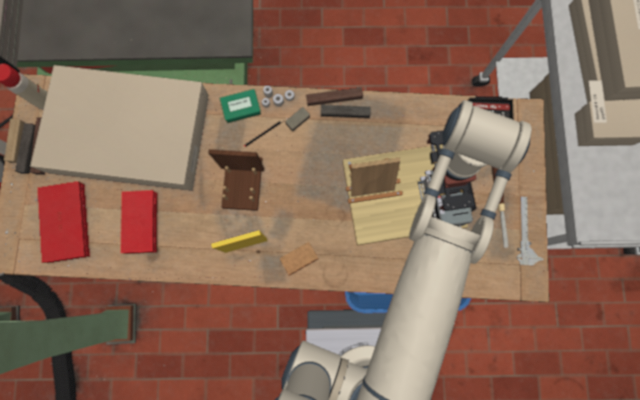

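The side view shows the fingers (tips (369,227) and (391,219)) straddling the red tab at (377,231). The top view shows the panel leaning and centred at (375,178). Descending and gripping.

Run:
```python
from h import *
q=quat(YAW);T=groove([-.026,-.1355,0]);ex=groove([1,0,0])-groove([0,0,0])
f0=np.array(ctrl.get_force())
ctrl.move_straight(rep([T[0],T[1],.126],q),velocity=.08);st()
ctrl.command_gripper(0,8);ctrl.dwell(.2);st()
f=np.array(ctrl.get_force());print("Fx stand",f@ex,f@np.array([-ex[1],ex[0],0]))
snap("side","gbs",320,180,110,90,7)
```

```text
t 24.925 p [ 0.5048 -0.1721  0.1007] F [-1.2536  0.0535  1.2069] w 0.0451
t 25.7083 p [ 0.5052 -0.1721  0.1008] F [ 4.6114 -0.2258  0.1865] w 0.0138
Fx stand 4.542404128270129 -0.8262615794333582
```

View pics/gbs.png

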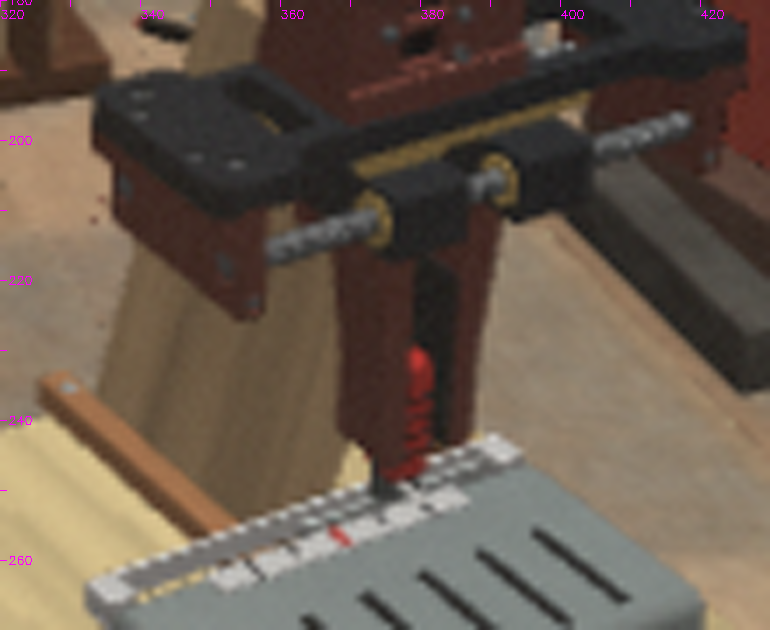

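Run:
```python
from h import *
q=quat(YAW);T=groove([-.026,-.1355,0]);ex=groove([1,0,0])-groove([0,0,0])
def F(n=6): return np.mean([np.array(ctrl.get_force())@ex for _ in range(n) if ctrl.dwell(.02) is None])
ctrl.command_gripper(0,35);print(F(),ctrl.get_gripper_width())
d=0
for k in range(10):
    d+=.0008;ctrl.move_straight(rep([T[0],T[1],.126],q)+ex*d,velocity=.03);f=F()
    a=(np.array(ctrl.get_eef_pos())-rep([T[0],T[1],.126],q))@ex
    print(round(d,4),round(a,4),f)
    if f<-1: break
st()
```

```text
nan 0.013897505121490546
0.0008 0.0009 nan
0.0016 0.0012 nan
0.0024 0.0012 nan
0.0032 0.0012 nan
0.004 0.0012 nan
0.0048 0.0012 nan
0.0056 0.0012 nan
0.0064 0.0012 nan
0.0072 0.0012 nan
0.008 0.0011 nan
t 29.575 p [ 0.5059 -0.172   0.1006] F [-28.1715  -1.6963  15.8611] w 0.0139
  return _methods._mean(a, axis=axis, dtype=dtype,
  ret = ret.dtype.type(ret / rcount)
```

The averaging helper returned NaN, so the push went to 28 N before I stopped it; that is still inside the limits. It did locate the closed stop clearly at an offset of +1.2 mm. Pulling to 30 mm from there.

Run:
```python
from h import *
q=quat(YAW);T=groove([-.026,-.1355,0]);ex=groove([1,0,0])-groove([0,0,0]);B=rep([T[0],T[1],.126],q)
def F():
    L=[]
    for _ in range(6): ctrl.dwell(.02);L.append(np.array(ctrl.get_force())@ex)
    return np.mean(L)
A=lambda:(np.array(ctrl.get_eef_pos())-B)@ex
d=.001;ctrl.move_straight(B+ex*d,velocity=.1);print(A(),F())
tgt=.0012-.030
ctrl.move_straight(B+ex*tgt,velocity=.06);print(A(),F())
c=tgt-(A()-tgt);ctrl.move_straight(B+ex*c,velocity=.03);ctrl.dwell(.3);print(A(),F(),"travel",.0012-A());st()
snap("side","gcs",310,180,110,90,7);snap("top","gct",330,130,110,100,6)
```

```text
0.0012641456569045485 1.562054416769622
-0.0275127218780318 7.230213173655522
-0.02869099032371842 7.4883961165701285 travel 0.02988729236953156
t 31.325 p [ 0.4763 -0.1761  0.1007] F [ 7.559  -1.9328  2.6126] w 0.0136
```

View pics/gcs.png

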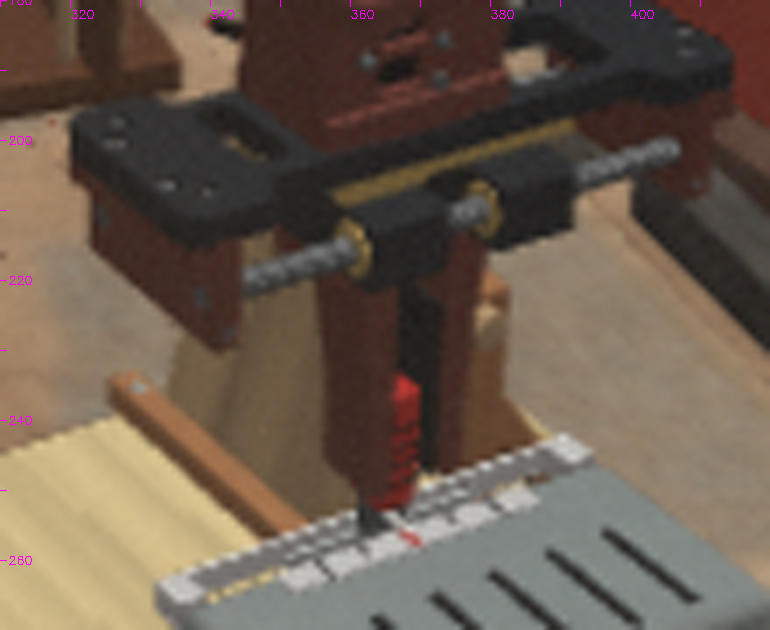

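View pics/gct.png

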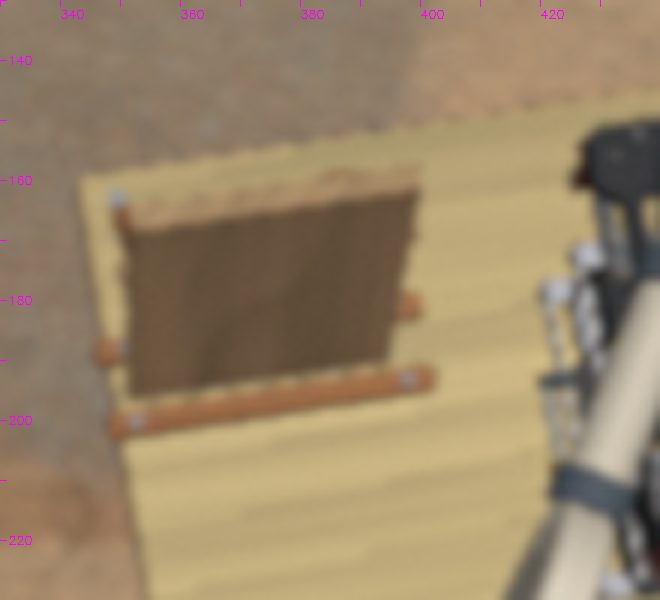

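The pointer, at about (366,255), lines up with the red mark. From the closed stop the travel is 29.9 mm, and the spring force is about 7.5 N. The panel leans in the groove about 6 mm left of centre. I'll check the walnut once more, then hand in.

Run:
```python
from h import *
a=cv2.imread("pics/top0.png")[145:172,205:266].astype(int);b=cv2.imread("pics/gct_full.png")[145:172,205:266].astype(int)
print("walnut diff",np.abs(a-b).mean());st()
ctrl.sign_off();print(ctrl.get_time())
```

```text
walnut diff 1.4351345881400526
t 31.425 p [ 0.4764 -0.1761  0.1007] F [ 7.3053 -0.5115  2.6258] w 0.0139
the job is handed in; nothing more can be done
the job is handed in; nothing more can be done
```

The job was handed in at about 31.4 s. The beech panel is leaning in the lamp stand and let go, and the gripper is holding the shutter at half. `ctrl.sign_off()` gave no verdict.

**Last checks**
- **Beech panel:** it leans back against the rest bar at about 15°, with its foot in the groove. Its centre is about 6 mm left of the middle, against the 30 mm allowed. The fingers are well clear of it. I judged its lean and bar contact from the pictures, with no direct contact reading.
- **Shutter:** travel is 29.9 mm, measured from the closed stop I felt with the gripper. The white pointer lines up with the red mark. The spring pulls at about 7.5 N, near the 8 N expected at half travel. The grip is set to 35 N.
- **Walnut panel:** unmoved; its patch of the top picture is practically the same as at the start.

**What disagreed or went wrong**
- **Tool length:** the real fingertips sit about 25 mm short of the reported tool point. The pictures suggested it and a touch on the table confirmed it, so I corrected every later move for it.
- **Cameras:** the two cameras differed by up to about 7 mm on the same points, so I used values between them and confirmed the heights by touch.
- **Shutter stop:** a fault in my force-averaging code let the push against the closed stop reach about 28 N in the direction of travel (32 N in all). That is under the limits, and I eased it off before opening the shutter.

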